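Press the cover plates home and scan the job label

ROBOT

A 7-joint arm with a two-finger parallel gripper is mounted at the origin on the work surface. World frame = base frame: x ahead of the robot, y to its left, z up, the work surface at z = 0. Lengths are in m, angles in rad, forces in N, time in s.
With the tool pointing down it reaches from about 0.4 to 0.85 m from the base axis. Payload 10.4 kg.
Tool frame: the origin (TCP) lies on the centre line of the jaws, within the pads' length; the fingertips stand 25 mm ahead of it and the grasp point (between the pads) lies 6 mm ahead of it; z points along the fingers, y is the line along which they close (so a half turn about z gives the same grasp; the last joint's range is limited). The gripper opens to 87 mm and grips with 3 to 60 N. Pads are 19 mm wide; open, the fingers measure 117 mm over their backs; the gripper's body (75 mm by 190 mm) begins 51 mm behind the grasp point.
Start: joints at [1.227, 0.332, -0.065, 1.46, 0.022, 1.35, -0.088], TCP at [0.197, -0.593, 0.248] pointing down, gripper open.
Joint ranges: [-2.6, 2.6], [-0.5, 2.12], [-1.47, 1.34], [0.16, 2.42], [-1.27, 4.41], [0.06, 2.06], [-2.6, 2.6]. Speed limits (rad/s): [2.22, 2.22, 2.79, 2.79, 3.14, 3.14, 3.14].

INTERFACE

Orientations are given as a unit quaternion [w, x, y, z].
In Python, from workcell import arm, effector, planner, sensors, grab_frame, camera_info gives the robot as it stands. Calls block until the motion is done:
- arm.move_pose(position, orientation): joint-space move of the TCP to a pose.
- arm.servo_line(position, max_speed=0.15, rotation=None): straight line of the TCP; rotation=None keeps the orientation; max_speed is the mean speed in m/s.
- arm.move_joints(angles): joint-space move.
- effector.gripper_to(opening, grasp_force=None): finger opening in m; grasp_force is the grip in N (None keeps the last); returns when the fingers have stopped.
- arm.wait(seconds).
- planner.solve_ik(position, orientation): joint angles nearest the present ones, or None.
- sensors.get_obs(): the state.
- grab_frame(name): name is "scene" or "top"; returns the picture (480x640x3 uint8, red, green, blue); there is no depth.
- camera_info(name): a dict with "fx", "fy", "cx", "cy" (pixels), "R" (3x3) and "t" (3): a world point X has camera coordinates R X + t. Camera axes: x right, y down, z forward; pixel columns grow to the right and rows downward; lengths in m; the calibration is good to about 2 mm. A picture is of the moment at which its call begins. camera_info takes no time and is no camera call.
A pose or a line that the arm cannot do raises arm.PlanningError and nothing moves.
- arm.close_job(): hands the job in; it is judged then, once.
The state is a dict: "time_s": time; "joint_positions": joint angles; "qd": joint speeds; "joint_efforts": joint torques, N m; "tcp_pos": TCP position; "orientation": TCP orientation; "wrist_force": force on the tool from outside, world axes, zero at the start; "ft_torque": the same for the moment, N m; "width": finger opening in m; "grip_force": force on a finger pad.
Only numpy, scipy, OpenCV 4.12 (cv2) and the standard library are available. Lean on these libraries where they do the work, as an engineer would, in place of code of your own. Each camera call takes 0.05 s, during which the arm holds its last target. There are 200 camera calls.

TASK

Turn the selector knob to its one-line mark (load) and leave it there while you lay every cover plate on the bench onto a housing of its own and press it down on the seal strips until it is fully home, level and flush with the rim. Then pick up the scanner, hold it still and upright about 90 mm above the middle of the barcode label for 2 seconds, and stand it back on the dark square of the job board. Only after the scan, turn the selector to its three-line mark (check); leave the bottle, the electric screwdriver and the blue tray where they are.

Things in the scene. Friction and masses are not known exactly. Their poses are not given: they have to be found in the camera images.
- cover0: loose steel cover plate, 120 (its x) x 80 (its y) x 10 mm, 0.28 kg, with an upright grip rib along x mid-top, 60 mm long, 14 mm wide, 26 mm tall (rib top 36 mm above the origin); origin at the centre of the plate's underside, z up; either way round fits; starts flat on the bench; may be absent
- cover1: loose steel cover plate, 120 (its x) x 80 (its y) x 10 mm, 0.28 kg, with an upright grip rib along x mid-top, 60 mm long, 14 mm wide, 26 mm tall (rib top 36 mm above the origin); origin at the centre of the plate's underside, z up; either way round fits; starts flat on the bench; may be absent
- cover2: loose steel cover plate, 120 (its x) x 80 (its y) x 10 mm, 0.28 kg, with an upright grip rib along x mid-top, 60 mm long, 14 mm wide, 26 mm tall (rib top 36 mm above the origin); origin at the centre of the plate's underside, z up; either way round fits; starts flat on the bench; may be absent
- housing0: aluminium housing fixed to the bench, 150 (its x) x 110 (its y) x 44 mm, with a black cable gland sticking out 14 mm at its +x end; origin at the centre of its underside, z up. Pocket for the cover in its top: 125 x 85 mm, 10 mm deep (rim 44 mm, ledge 34 mm above the origin)
- housing0_seat (a point): middle of the pocket of housing0 at ledge height, 34 mm above the bench; a seated cover's origin comes here; axes as the housing. Two black seal strips, 52 mm either side along x, stand 5 mm above the ledge; about 9 N pushes both down together and they stay where pushed: a cover just laid in stands 5 mm proud, one pressed off-centre stays tilted
- housing1: aluminium housing fixed to the bench, 150 (its x) x 110 (its y) x 44 mm, with a black cable gland sticking out 14 mm at its +x end; origin at the centre of its underside, z up. Pocket for the cover in its top: 125 x 85 mm, 10 mm deep (rim 44 mm, ledge 34 mm above the origin)
- housing1_seat (a point): middle of the pocket of housing1 at ledge height, 34 mm above the bench; a seated cover's origin comes here; axes as the housing. Two black seal strips, 52 mm either side along x, stand 5 mm above the ledge; about 9 N pushes both down together and they stay where pushed: a cover just laid in stands 5 mm proud, one pressed off-centre stays tilted
- housing2: aluminium housing fixed to the bench, 150 (its x) x 110 (its y) x 44 mm, with a black cable gland sticking out 14 mm at its +x end; origin at the centre of its underside, z up. Pocket for the cover in its top: 125 x 85 mm, 10 mm deep (rim 44 mm, ledge 34 mm above the origin)
- housing2_seat (a point): middle of the pocket of housing2 at ledge height, 34 mm above the bench; a seated cover's origin comes here; axes as the housing. Two black seal strips, 52 mm either side along x, stand 5 mm above the ledge; about 9 N pushes both down together and they stay where pushed: a cover just laid in stands 5 mm proud, one pressed off-centre stays tilted
- selbox: black control box fixed to the bench, 120 x 120 x 50 mm, with the grey selector knob on its top; origin at the centre of its underside. White marks 46 mm from the knob's axis: two lines toward the box's +x, one line 0.7 rad anticlockwise of that (seen from above), three lines 0.7 rad clockwise
- selector (a joint): angle of the selector knob (rad), growing clockwise seen from above: 0 at the one-line mark, 0.7 at the two-line mark, 1.4 at the three-line mark; it turns stiffly (about 0.06 N m) and stays where it is left; stops at -0.2 and 1.6
- selector_grip (a point): on the knob's axis, 76 mm above the bench, at the height to grip; the knob is a 60 mm disc 10 mm tall, carrying a bar 56 mm long, 14 mm wide and 26 mm tall (top 86 mm above the bench); the point's x axis runs along the bar to the end with the white pointer line, z up
- job_board: grey plate fixed to the bench, 100 (its x) x 160 (its y) x 8 mm, with a white barcode label near its -y end and a dark 74 mm square, the scanner's standing place, near its +y end; origin at the centre of its underside
- label (a point): middle of the barcode label (60 x 50 mm) on the job board's top, 8 mm above the bench; z up
- dock (a point): middle of the dark square on the job board's top, 8 mm above the bench; z up
- scanner: loose barcode scanner, 0.25 kg, standing on the job board: black head 60 x 60 x 40 mm with the reading window in its underside, and upright grey handle above it, 36 (its x) x 26 (its y) mm, top 112 mm above the origin; origin at the centre of its underside, z up along the handle; it reads straight down out of the underside
- bottle: bystander: white plastic bottle, 60 mm across, 140 mm tall; origin at its underside
- driver: bystander: orange and black electric screwdriver lying on the bench, about 220 mm long, 48 mm tall; origin near its middle, underneath
- screw_tray: bystander: blue open two-part tray, 90 x 120 x 35 mm; origin at the centre of its underside
There are look-alikes about, which are no part of the job. What is shaped like the cover1 but yellow is not meant.

How it is judged:
On the way, in this order (a step that is already met when the one before it is completed fails the run):
1. the selector is at its one-line mark (value of joint selector between -0.15 and 0.15 rad), for 0.2 s.
2. every cover present is fully home in a housing, level, with the selector still at its one-line mark (all of step 1 and ((horizontal distance between cover0 and housing0_seat below 0.005 m and z of cover0 in the frame of housing0_seat between -0.003 and 0.002 m and angle between the x axis of cover0 and the x axis of housing0, either way round below 0.08 rad and angle between cover0's own z axis and vertical below 0.025 rad) or (horizontal distance between cover0 and housing1_seat below 0.005 m and z of cover0 in the frame of housing1_seat between -0.003 and 0.002 m and angle between the x axis of cover0 and the x axis of housing1, either way round below 0.08 rad and angle between cover0's own z axis and vertical below 0.025 rad) or (horizontal distance between cover0 and housing2_seat below 0.005 m and z of cover0 in the frame of housing2_seat between -0.003 and 0.002 m and angle between the x axis of cover0 and the x axis of housing2, either way round below 0.08 rad and angle between cover0's own z axis and vertical below 0.025 rad)) and ((horizontal distance between cover1 and housing0_seat below 0.005 m and z of cover1 in the frame of housing0_seat between -0.003 and 0.002 m and angle between the x axis of cover1 and the x axis of housing0, either way round below 0.08 rad and angle between cover1's own z axis and vertical below 0.025 rad) or (horizontal distance between cover1 and housing1_seat below 0.005 m and z of cover1 in the frame of housing1_seat between -0.003 and 0.002 m and angle between the x axis of cover1 and the x axis of housing1, either way round below 0.08 rad and angle between cover1's own z axis and vertical below 0.025 rad) or (horizontal distance between cover1 and housing2_seat below 0.005 m and z of cover1 in the frame of housing2_seat between -0.003 and 0.002 m and angle between the x axis of cover1 and the x axis of housing2, either way round below 0.08 rad and angle between cover1's own z axis and vertical below 0.025 rad)) and ((horizontal distance between cover2 and housing0_seat below 0.005 m and z of cover2 in the frame of housing0_seat between -0.003 and 0.002 m and angle between the x axis of cover2 and the x axis of housing0, either way round below 0.08 rad and angle between cover2's own z axis and vertical below 0.025 rad) or (horizontal distance between cover2 and housing1_seat below 0.005 m and z of cover2 in the frame of housing1_seat between -0.003 and 0.002 m and angle between the x axis of cover2 and the x axis of housing1, either way round below 0.08 rad and angle between cover2's own z axis and vertical below 0.025 rad) or (horizontal distance between cover2 and housing2_seat below 0.005 m and z of cover2 in the frame of housing2_seat between -0.003 and 0.002 m and angle between the x axis of cover2 and the x axis of housing2, either way round below 0.08 rad and angle between cover2's own z axis and vertical below 0.025 rad))), for 0.3 s.
3. the scanner is held still and upright above the barcode label (horizontal distance between scanner and label below 0.025 m and z of scanner in the frame of label between 0.05 and 0.14 m and angle between scanner's own z axis and vertical below 0.2 rad and linear speed of scanner below 0.03 m/s), for 1 s.
4. the selector is at its three-line mark (value of joint selector between 1.25 and 1.55 rad), for 0.2 s.
At the end, for the whole second after the job is handed in: every cover present at rest in a housing, within 5 mm sideways and 2 mm in height of its seat point, square within 0.08 rad, level within 0.025 rad; selector within 0.15 rad of the three-line mark; scanner upright within 0.1 rad and within 25 mm of the middle of the dark square (all of step 4 and ((horizontal distance between cover0 and housing0_seat below 0.005 m and z of cover0 in the frame of housing0_seat between -0.003 and 0.002 m and angle between the x axis of cover0 and the x axis of housing0, either way round below 0.08 rad and angle between cover0's own z axis and vertical below 0.025 rad) or (horizontal distance between cover0 and housing1_seat below 0.005 m and z of cover0 in the frame of housing1_seat between -0.003 and 0.002 m and angle between the x axis of cover0 and the x axis of housing1, either way round below 0.08 rad and angle between cover0's own z axis and vertical below 0.025 rad) or (horizontal distance between cover0 and housing2_seat below 0.005 m and z of cover0 in the frame of housing2_seat between -0.003 and 0.002 m and angle between the x axis of cover0 and the x axis of housing2, either way round below 0.08 rad and angle between cover0's own z axis and vertical below 0.025 rad)) and ((horizontal distance between cover1 and housing0_seat below 0.005 m and z of cover1 in the frame of housing0_seat between -0.003 and 0.002 m and angle between the x axis of cover1 and the x axis of housing0, either way round below 0.08 rad and angle between cover1's own z axis and vertical below 0.025 rad) or (horizontal distance between cover1 and housing1_seat below 0.005 m and z of cover1 in the frame of housing1_seat between -0.003 and 0.002 m and angle between the x axis of cover1 and the x axis of housing1, either way round below 0.08 rad and angle between cover1's own z axis and vertical below 0.025 rad) or (horizontal distance between cover1 and housing2_seat below 0.005 m and z of cover1 in the frame of housing2_seat between -0.003 and 0.002 m and angle between the x axis of cover1 and the x axis of housing2, either way round below 0.08 rad and angle between cover1's own z axis and vertical below 0.025 rad)) and ((horizontal distance between cover2 and housing0_seat below 0.005 m and z of cover2 in the frame of housing0_seat between -0.003 and 0.002 m and angle between the x axis of cover2 and the x axis of housing0, either way round below 0.08 rad and angle between cover2's own z axis and vertical below 0.025 rad) or (horizontal distance between cover2 and housing1_seat below 0.005 m and z of cover2 in the frame of housing1_seat between -0.003 and 0.002 m and angle between the x axis of cover2 and the x axis of housing1, either way round below 0.08 rad and angle between cover2's own z axis and vertical below 0.025 rad) or (horizontal distance between cover2 and housing2_seat below 0.005 m and z of cover2 in the frame of housing2_seat between -0.003 and 0.002 m and angle between the x axis of cover2 and the x axis of housing2, either way round below 0.08 rad and angle between cover2's own z axis and vertical below 0.025 rad)) and linear speed of each of cover0, cover1, cover2, scanner below 0.02 m/s and horizontal distance between scanner and dock below 0.025 m and z of scanner in the frame of dock below 0.004 m and angle between scanner's own z axis and vertical below 0.1 rad); the robot touches nothing.
It fails at once if the bottle is moved by more than 40 mm (distance of bottle from where it was at the start of the episode above 0.04 m).
It fails at once if the driver is moved by more than 40 mm (distance of driver from where it was at the start of the episode above 0.04 m).
It fails at once if the screw tray is moved by more than 40 mm (distance of screw_tray from where it was at the start of the episode above 0.04 m).
Of cover0, cover1, cover2 only 2 to 3 are there at a start; the rules pass over those that are not, and their reading is None.
At some moment in a run one of cover0, cover1, cover2 may be knocked a few centimetres aside while the robot is not near it.
Once in a run the grip may slacken for a moment while it holds something.
It also fails if it takes over 200 s, if anything falls off the work surface, if the arm or the gripper's body presses on something with over 40 N, if the wrist force passes 120 N, or if a joint passes its speed limit or range.

## Working session

There is one attempt and no reset: what is moved stays moved. The work goes in short steps, each a Python script; the robot and the scene stay as the last script left them, time stands still between calls to the robot, and variables do not carry over. Pictures are saved under pics/ and viewed, at most 14 in all, crops included, and the job is handed in when it is done.

```bash
mkdir -p pics; ls
python3 - <<'E'
from workcell import *
import cv2,numpy as np
for n in("scene","top"):
    cv2.imwrite(f"pics/{n}0.png",grab_frame(n)[:,:,::-1]); c=camera_info(n)
    print(n,[round(c[k],1) for k in("fx","fy","cx","cy")],np.round(c["R"],3).tolist(),np.round(c["t"],3), -np.array(c["R"]).T@np.array(c["t"]))
o=sensors.get_obs();print(o)
E
```

```text
pics
scene [436.2, 436.2, 320.8, 231.4] [[-0.812, 0.584, 0.004], [0.368, 0.517, -0.773], [-0.453, -0.626, -0.635]] [ 0.406 -0.125  1.512] [1.06058405 0.77382357 0.86153633]
top [468.1, 468.1, 318.1, 239.7] [[-0.008, -1.0, 0.021], [-0.995, 0.006, -0.101], [0.101, -0.022, -0.995]] [-0.011  0.501  1.276] [0.36975172 0.01390184 1.32024302]
{'time_s': 0.1, 'joint_positions': array([ 1.22740654,  0.332805  , -0.06467543,  1.46085187,  0.02161387,
        1.3498833 , -0.08848847]), 'qd': array([ 0.0003054 , -0.0008724 , -0.0003782 , -0.00165823,  0.00082551,
       -0.00099135, -0.00077162]), 'joint_efforts': array([ 1.51615161e-03, -6.24551225e+01,  2.47517478e-02, -3.90718281e+01,
       -6.13281853e-02,  3.65618721e-02,  9.20979824e-05]), 'tcp_pos': array([ 0.19695631, -0.59283187,  0.24683832]), 'orientation': array([-6.10560377e-04,  9.87163264e-01,  1.59713174e-01, -1.37935067e-04]), 'wrist_force': array([0.35630969, 0.56657211, 0.33805436]), 'ft_torque': array([-0.00101989,  0.0575864 ,  0.0034092 ]), 'grip_force': 0.0, 'width': 0.08706139830747806}
```

View pics/scene0.png

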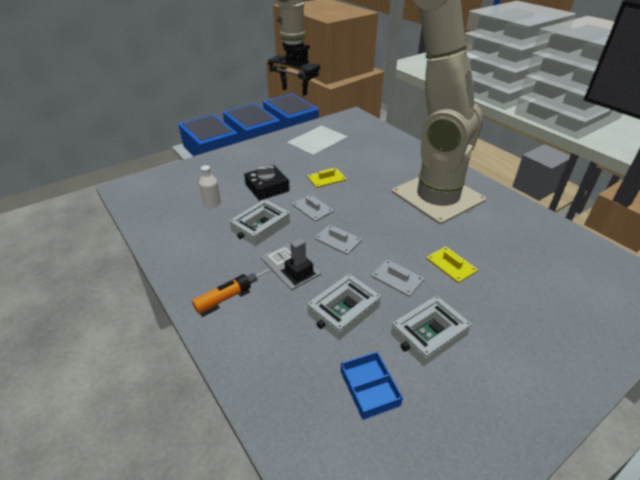

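View pics/top0.png

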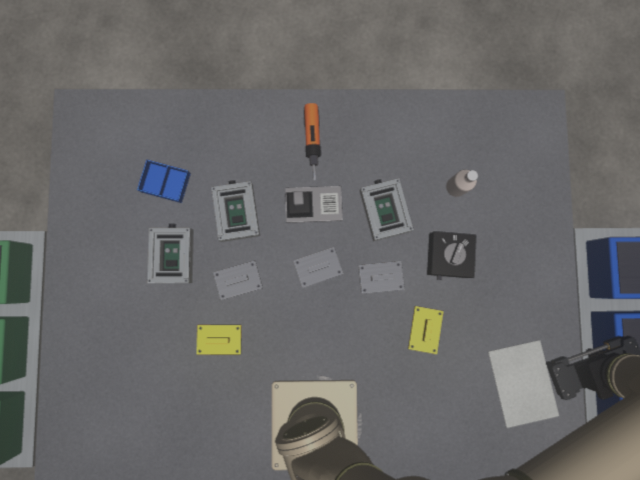

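The top view shows three grey covers at about (237,280), (318,267) and (381,277), and yellow look-alikes at (219,340) and (426,330). The housings are at (235,210), (170,255) and (386,208). The knob box is at (452,254), with the knob currently near the two-line mark. The board with the scanner on its left end is at (313,204). Next I'll fit models to both views.

```bash
cat > vis.py <<'E'
import numpy as np, cv2
from scipy.optimize import minimize
from workcell import grab_frame, camera_info
CAM={n:camera_info(n) for n in("scene","top")}
def rect(lx,ly,z,n=40):
    c=np.array([[1,1],[-1,1],[-1,-1],[1,-1]])*[lx/2,ly/2]
    P=[];T=[]
    for a,b in zip(c,np.roll(c,-1,0)):
        s=np.linspace(.04,.96,n)[:,None]; P.append(np.c_[a+(b-a)*s,np.full(n,z)]); T.append(np.tile(np.r_[(b-a)/np.linalg.norm(b-a),0],(n,1)))
    return np.vstack(P),np.vstack(T)
def model(*r):
    q=[rect(*a) for a in r]; return np.vstack([a for a,_ in q]),np.vstack([b for _,b in q])
M=dict(cover=model((.12,.08,.010),(.06,.014,.036)), rib=model((.06,.014,.036)),
 housing=model((.15,.11,.044),(.125,.085,.044)), selbox=model((.12,.12,.05)), bar=model((.056,.014,.086)),
 board=model((.1,.16,.008)), scanner=model((.06,.06,.04),(.036,.026,.112)), handle=model((.036,.026,.112)))
def proj(X,n):
    c=CAM[n]; x=X@np.array(c["R"]).T+np.array(c["t"]); return np.c_[c["fx"]*x[:,0]/x[:,2]+c["cx"],c["fy"]*x[:,1]/x[:,2]+c["cy"]]
def back(uv,z,n="top"):
    c=CAM[n]; R=np.array(c["R"]); o=-R.T@np.array(c["t"]); d=R.T@np.r_[(uv[0]-c["cx"])/c["fx"],(uv[1]-c["cy"])/c["fy"],1]
    return (o+d*(z-o[2])/d[2])[:2]
def grab(k=3): return {n:np.mean([grab_frame(n).astype(np.float32) for _ in range(k)],0) for n in CAM}
def grads(im,sig):
    G={}
    for n,i in im.items():
        g=np.log(cv2.GaussianBlur(i.mean(2),(0,0),sig)+10); G[n]=(cv2.Sobel(g,cv2.CV_32F,1,0),cv2.Sobel(g,cv2.CV_32F,0,1))
    return G
def score(p,m,G,views):
    P,T=M[m]; c,s=np.cos(p[2]),np.sin(p[2]); R=np.array([[c,-s,0],[s,c,0],[0,0,1]]); o=np.r_[p[0],p[1],p[3] if len(p)>3 else 0]
    X=P@R.T+o; t=0
    for n in views:
        a=proj(X,n); b=proj(X+T@R.T*1e-3,n)-a; b/=np.linalg.norm(b,axis=1)[:,None]; a=a.astype(np.float32)
        gx,gy=[cv2.remap(g,a[:,:1],a[:,1:],cv2.INTER_LINEAR)[:,0] for g in G[n]]
        t+=np.minimum(np.abs(-gx*b[:,1]+gy*b[:,0]),1.0).mean()
    return -t
def fit(m,xy,im,z=0,yaw=None,views=("scene","top"),freez=False,rad=.012):
    G=grads(im,1.6); best=None
    yaws=np.arange(0,np.pi,.09) if yaw is None else [yaw-.05,yaw,yaw+.05]
    d=np.arange(-rad,rad+1e-6,.004)
    best=min((score([xy[0]+a,xy[1]+b,w,z],m,G,views),xy[0]+a,xy[1]+b,w) for a in d for b in d for w in yaws)
    G=grads(im,.8); x0=np.r_[best[1:],z] if freez else np.array(best[1:])
    f=(lambda p:score(p,m,G,views)) if freez else (lambda p:score(np.r_[p,z],m,G,views))
    S=np.vstack([x0]+[x0+e for e in np.diag([.003,.003,.03,.004][:len(x0)])])
    r=minimize(f,x0,method="Nelder-Mead",options=dict(initial_simplex=S,xatol=1e-5,fatol=1e-6))
    return np.r_[r.x,r.fun]
def draw(im,n,items,path,crop,k):
    u0,v0,u1,v1=crop; o=cv2.resize(im[n][v0:v1,u0:u1,::-1].clip(0,255).astype(np.uint8),None,fx=k,fy=k,interpolation=cv2.INTER_CUBIC)
    for m,p in items:
        P=M[m][0]; c,s=np.cos(p[2]),np.sin(p[2]); X=P@np.array([[c,s,0],[-s,c,0],[0,0,1]])+[p[0],p[1],p[3] if len(p)>3 else 0]
        for a in (proj(X,n)-[u0,v0])*k: cv2.circle(o,(int(a[0]),int(a[1])),0,(0,0,255),-1)
    cv2.imwrite(path,o)
E
python3 - <<'E'
from vis import *; import json
im=grab(4); np.set_printoptions(precision=4,suppress=True)
L=dict(c0=("cover",(237,280),.01),c1=("cover",(318,267),.01),c2=("cover",(381,277),.01),h0=("housing",(235,210),.044),h1=("housing",(170,255),.044),h2=("housing",(386,208),.044),
 box=("selbox",(452,254),.05),bar=("bar",(457,251),.086),board=("board",(313,204),.008),scan=("handle",(299,197),.112))
out={}
for k,(m,uv,z) in L.items():
    xy=back(uv,z); r=fit(m,xy,im); out[k]=(m,r[:3].tolist())
    y=r[2]; rt=fit(m,r[:2],im,yaw=y,views=("top",),rad=.004); rs=fit(m,r[:2],im,yaw=y,views=("scene",),rad=.004); rz=fit(m,r[:2],im,yaw=y,freez=True,rad=.004)
    print(k,np.round(xy,3),r,"top-scene mm",(rt[:2]-rs[:2])*1000,"dyaw",rt[2]-rs[2],"z mm",rz[3]*1000)
json.dump(out,open("fit.json","w"))
draw(im,"top",out.values(),"pics/f_top.png",(130,150,490,300),2.2)
draw(im,"scene",out.values(),"pics/f_scene.png",(215,155,485,365),2.85)
E
```

```text
c0 [0.392 0.212] [ 0.3931  0.2112  1.8354 -0.734 ] top-scene mm [-1.3627  1.2684] dyaw 0.01810971964712449 z mm 0.31852450082041367
c1 [ 0.426 -0.014] [ 0.4278 -0.0132  1.882  -0.765 ] top-scene mm [-0.8443 -0.3273] dyaw 0.027365923986011786 z mm -0.3421575486993063
c2 [ 0.397 -0.19 ] [ 0.3974 -0.191   1.6511 -0.7931] top-scene mm [-1.614  -1.7304] dyaw 0.0352449561182171 z mm -1.6374337630060163
h0 [0.583 0.214] [ 0.5836  0.2157  0.1459 -1.3005] top-scene mm [-1.0248  0.7354] dyaw -0.0020150527224230275 z mm -0.04860007149603667
h1 [0.46  0.388] [ 0.4623  0.3939 -0.001  -1.272 ] top-scene mm [-0.2501  0.8434] dyaw -8.41122606875036e-06 z mm 0.15714035320956027
h2 [ 0.587 -0.203] [ 0.5869 -0.2058  0.2409 -1.3976] top-scene mm [-0.2176 -1.2809] dyaw 0.00010841498116545556 z mm -0.9948429378655436
box [ 0.457 -0.38 ] [ 0.4579 -0.3777  3.0589 -1.7607] top-scene mm [-6.5292 -1.8176] dyaw 0.05125447031084507 z mm -1.5342529653452501
bar [ 0.463 -0.383] [ 0.4561 -0.3721  2.9139 -1.6267] top-scene mm [ 6.1301 -2.8434] dyaw -0.0034553563348280747 z mm 0.6046372758705407
board [ 0.605 -0.001] [ 0.6013 -0.0049  0.1147 -0.9355] top-scene mm [ 8.5048 -9.0545] dyaw -0.019531502784741375 z mm 0.4094652617666574
scan [0.605 0.036] [ 0.606   0.0381  2.9345 -1.3167] top-scene mm [ -8.1267 -18.4982] dyaw 0.2880916305912473 z mm -2.3532898994231926
```

View pics/f_top.png

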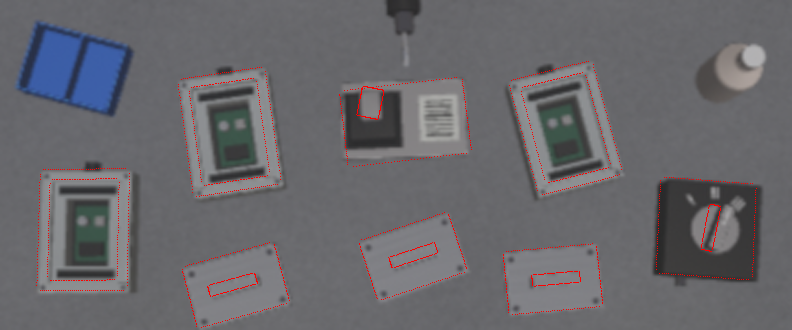

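View pics/f_scene.png

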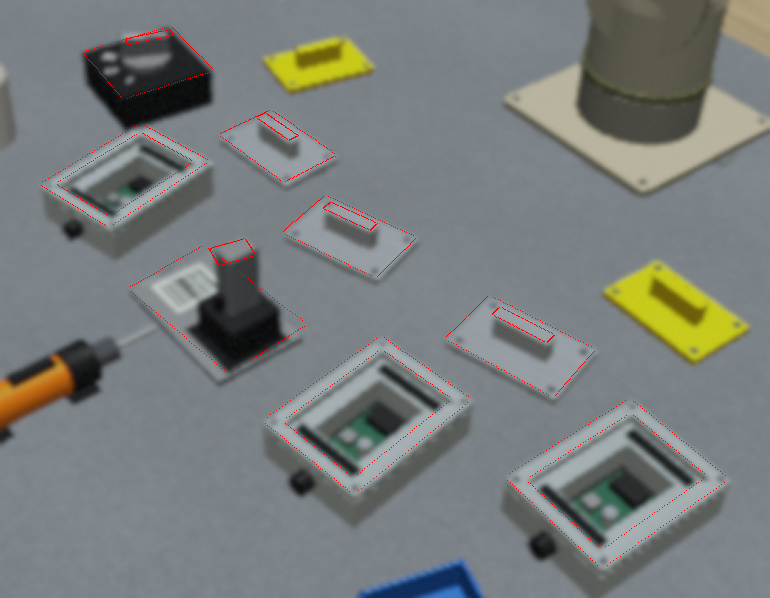

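Covers and housings fit well, with heights within 2 mm. The knob and scanner need a closer look.

Run:
```python
from vis import *; import json
im=grab(8)
a=cv2.resize(im["top"][228:284,425:481,::-1],(400,400),interpolation=cv2.INTER_CUBIC)
b=cv2.resize(im["scene"][160:202,240:295,::-1],(400,300),interpolation=cv2.INTER_CUBIC)
c=cv2.resize(im["top"][178:228,280:345,::-1],(390,300),interpolation=cv2.INTER_CUBIC)
d=cv2.resize(im["scene"][235:292,262:324,::-1],(310,285),interpolation=cv2.INTER_CUBIC)
o=np.zeros((600,800,3),np.float32); o[:300,:300]=cv2.resize(a,(300,300));o[:300,400:]=b; o[300:,:390]=c; o[300:585,400:710]=d
cv2.imwrite("pics/crop1.png",np.clip(o*1.3,0,255))
```

```text
[ WARN:0@11.596] global loadsave.cpp:1063 imwrite_ Unsupported depth image for selected encoder is fallbacked to CV_8U.
```

View pics/crop1.png

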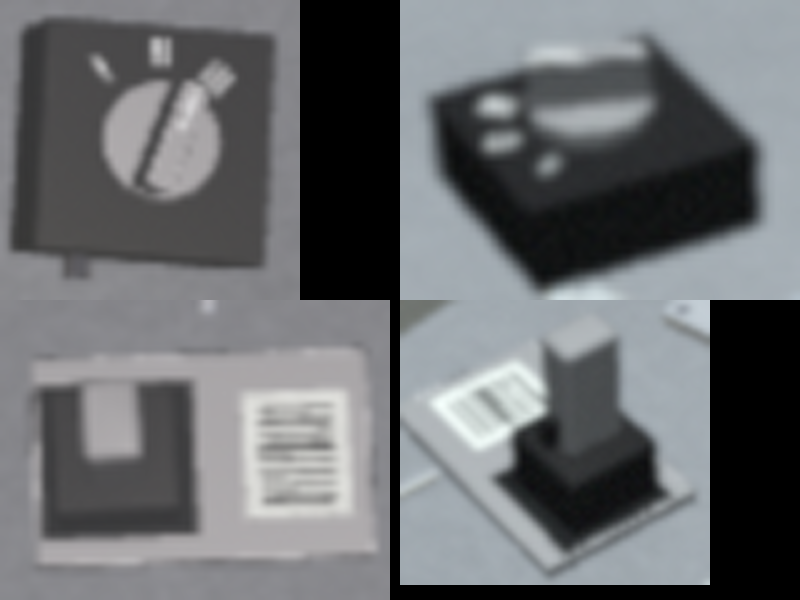

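The knob pointer sits between the two- and three-line marks (about 1.0 rad), pointing up and right. The label centre is at about top (329.3,203.5). The dark square is at about (299.5,204), and the scanner stands square on it. I'll refit these with good initial values.

Run:
```python
from vis import *; import json
im=grab(4); np.set_printoptions(precision=4,suppress=True)
out=json.load(open("fit.json"))
print("disc",back((455.24,254.13),.06),"label",back((329.3,203.5),.008),"dock",back((299.5,204.2),.008))
kc=back((455.24,254.13),.06)
def go(k,m,xy,yaw,rad=.006):
    r=fit(m,xy,im,yaw=yaw,rad=rad); y=r[2]
    rt=fit(m,r[:2],im,yaw=y,views=("top",),rad=.004); rs=fit(m,r[:2],im,yaw=y,views=("scene",),rad=.004); rz=fit(m,r[:2],im,yaw=y,freez=True,rad=.004)
    print(k,r,"top-scene",(rt[:2]-rs[:2])*1000,rt[2]-rs[2],"z",rz[3]*1000); out[k]=(m,r[:3].tolist())
go("box","selbox",kc,-.083); go("bar","bar",kc,-.4); 
b=out["board"][1]; print("board",b)
go("scan","scanner",back((299.5,204.2),.008),.08,.01)
def bz(): 
    M["scanner"][0][:,2]+=.008; 
bz(); go("scan8","scanner",back((299.5,204.2),.008),.08,.01)
M["label"]=model((.05,.06,.008)); go("labelA","label",back((329.3,203.5),.008),.1)
M["label"]=model((.06,.05,.008)); go("labelB","label",back((329.3,203.5),.008),.1)
json.dump(out,open("fit.json","w"))
```

```text
disc [ 0.4562 -0.3859] label [ 0.6064 -0.0476] dock [0.6048 0.037 ]
box [ 0.4579 -0.3778 -0.0836 -1.7607] top-scene [-5.092  -2.5076] 0.03884749233501185 z -1.47630939331198
bar [ 0.4526 -0.3837 -0.3057 -1.2761] top-scene [  6.0842 -15.6155] -0.06084687752189194 z -5.974225423340024
board [0.6012751017098341, -0.0048673451807658, 0.11469552876787029]
scan [ 0.6036  0.0369  0.0302 -1.3308] top-scene [ 3.5977 -1.1706] -0.0330193091446654 z 2.11172589267476
scan8 [ 0.6041  0.0419  0.067  -1.3369] top-scene [-1.7521 -7.8944] -0.009358797295145115 z -3.5063265156397097
labelA [ 0.6019 -0.0508 -0.0176 -0.9816] top-scene [-3.6068 -5.7687] 0.17258401984538502 z -4.392805062251148
labelB [ 0.6078 -0.0473  0.0545 -1.1242] top-scene [-2.3266  1.3045] 0.007409128471153749 z -1.7702238131302388e-06
```

Run:
```python
from vis import *; import json
im=grab(4); np.set_printoptions(precision=4,suppress=True)
out=json.load(open("fit.json"))
t=np.linspace(0,2*np.pi,160,endpoint=False); circ=lambda r,z:(np.c_[r*np.cos(t),r*np.sin(t),0*t+z],np.c_[-np.sin(t),np.cos(t),0*t])
M["disc"]=circ(.03,.06)
A=M["disc"];B=M["selbox"]; M["knobbox"]=(np.vstack([A[0],B[0]]),np.vstack([A[1],B[1]]))
for m in("disc","knobbox"):
  for v in (("top",),("scene",),("top","scene")): print(m,v,fit(m,(.4562,-.3859),im,yaw=-.06,views=v,rad=.008))
k=fit("knobbox",(.4562,-.3859),im,yaw=-.06,rad=.004)
for v in (("top",),("scene",),("top","scene")):
  G=grads(im,1.0); w=np.arange(-1.2,.6,.03); s=[score([k[0],k[1],a],"bar",G,v) for a in w]; j=np.argsort(s)[:4]; print("bar",v,w[j],np.array(s)[j])
M["board2"]=tuple(np.vstack(x) for x in zip(M["board"],(rect(.06,.05,.008)[0]+[0,-.043,0],rect(.06,.05,.008)[1])))
for m in("board2","board"):
  for v in (("top",),("scene",),("top","scene")): print(m,v,fit(m,(.606,-.005),im,yaw=.045,views=v,rad=.008))
M["scanner"][0][:,2]+=.008; M["handle"][0][:,2]+=.008
for m in("scanner","handle"):
  for v in (("top",),("scene",),("top","scene")): print(m,v,fit(m,(.604,.038),im,yaw=.05,views=v,rad=.008))
```

```text
disc ('top',) [ 0.4571 -0.3854 -0.1051 -0.9404]
disc ('scene',) [ 0.4567 -0.3799 -0.0449 -0.8776]
disc ('top', 'scene') [ 0.457  -0.3826 -0.0465 -1.7987]
knobbox ('top',) [ 0.4569 -0.3851 -0.0869 -0.9174]
knobbox ('scene',) [ 0.4576 -0.3787 -0.0588 -0.8948]
knobbox ('top', 'scene') [ 0.4572 -0.3843 -0.0687 -1.7836]
bar ('top',) [-0.33 -0.3  -0.36 -0.27] [-0.7625 -0.7576 -0.7507 -0.7451]
bar ('scene',) [0.09 0.12 0.06 0.15] [-0.5762 -0.576  -0.5758 -0.5747]
bar ('top', 'scene') [0.06 0.09 0.03 0.  ] [-1.261  -1.2605 -1.2603 -1.2588]
board2 ('top',) [ 0.6058 -0.0036  0.0267 -0.53  ]
board2 ('scene',) [ 0.6021 -0.0057  0.1289 -0.5651]
board2 ('top', 'scene') [ 0.6061 -0.0038  0.0324 -1.1141]
board ('top',) [ 0.6064 -0.0036  0.0326 -0.5832]
board ('scene',) [ 0.5981  0.0056  0.0523 -0.5397]
board ('top', 'scene') [ 0.6011 -0.005   0.1137 -0.9369]
scanner ('top',) [ 0.6039  0.0383  0.0263 -0.7151]
scanner ('scene',) [ 0.606   0.0455  0.0455 -0.6571]
scanner ('top', 'scene') [ 0.604   0.0419  0.0671 -1.3363]
handle ('top',) [ 0.6019  0.0384  0.0237 -0.8245]
handle ('scene',) [ 0.606   0.0447  0.107  -0.4951]
handle ('top', 'scene') [ 0.603   0.0411  0.1417 -1.2785]
```

```bash
cat > rob.py <<'E'
import numpy as np
from workcell import arm, effector, planner, sensors
LIM=np.array([[-2.6,2.6],[-.5,2.12],[-1.47,1.34],[.16,2.42],[-1.27,4.41],[.06,2.06],[-2.6,2.6]])
def q(y): return np.array([0,np.cos(y/2),np.sin(y/2),0])
def obs(): return sensors.get_obs()
def yaw_now():
    o=obs()["orientation"]; return 2*np.arctan2(o[2],o[1])
def pick(pos,yaw,also=()):
    """yaw or yaw+pi (also: other yaw offsets needed from there); least joint travel, within range"""
    c=[]; j0=np.array(obs()["joint_positions"])
    for k in(-1,0,1):
        y=yaw+k*np.pi; s=[planner.solve_ik(np.array(pos),q(y+d)) for d in (0,*also)]
        if any(x is None for x in s): continue
        c.append((np.abs(np.array(s)-j0).max(),y))
    return min(c)[1]
Z=.30
def over(x,y,yaw,z=Z):
    o=obs(); p=np.array(o["tcp_pos"])
    if p[2]<z-.01: arm.servo_line([p[0],p[1],z],max_speed=.2)
    arm.move_pose([x,y,z],q(yaw))
def line(x,y,z,v=.1,yaw=None): arm.servo_line([x,y,z],max_speed=v,rotation=None if yaw is None else q(yaw))
def turn(x,y,z,y0,y1,step=.12):
    for a in np.linspace(y0,y1,int(abs(y1-y0)/step)+2)[1:]: arm.move_pose([x,y,z],q(a))
def rep(s=""):
    o=obs(); print(s,"t%.1f"%o["time_s"],"tcp",np.round(o["tcp_pos"],4),"yaw %.3f"%yaw_now(),"F",np.round(o["wrist_force"],1),"T",np.round(o["ft_torque"],2),"w %.4f"%o["width"],"g %.1f"%o["grip_force"],flush=True); return o
E
python3 - <<'E'
from rob import *
x,y=.4571,-.3845
Y=pick((x,y,.09),-.37,(.98,)); print(Y)
effector.gripper_to(.05,20); over(x,y,Y); rep("over"); print(obs()["joint_positions"].round(2))
line(x,y,.15,.2); line(x,y,.088,.06); rep("down")
effector.gripper_to(0,20); rep("grip")
E
```

```text
-0.37
over t4.7 tcp [ 0.4561 -0.3855  0.2995] yaw -0.371 F [-0.5 -0.1  0.8] T [-0.03  0.   -0.06] w 0.0501 g 0.0
[ 0.78  0.26 -0.19  1.45  0.05  1.44 -1.35]
down t6.8 tcp [ 0.4574 -0.3847  0.0885] yaw -0.370 F [ 0.8 -1.1 -0.5] T [ 0.07 -0.04  0.01] w 0.0499 g 0.0
grip t7.5 tcp [ 0.4572 -0.3844  0.088 ] yaw -0.370 F [-0.2  0.3 -0.3] T [ 0.19  0.04 -0.06] w 0.0137 g 20.0
```

Run:
```python
from rob import *; from vis import *
x,y=.4571,-.3845
turn(x,y,.088,-.37,.61); rep("turned")
effector.gripper_to(.05); rep("open"); line(x,y,.15,.1)
over(.36,-.25,pick((.36,-.25,.3),.61)); rep()
im=grab(3)
a=cv2.resize(im["top"][228:284,425:481,::-1],(500,500),interpolation=cv2.INTER_CUBIC)
cv2.imwrite("pics/knob.png",np.clip(a*1.3,0,255).astype(np.uint8))
```

```text
turned t9.7 tcp [ 0.4571 -0.3843  0.088 ] yaw 0.604 F [0.2 4.1 2.7] T [0.95 0.02 0.03] w 0.0141 g 20.0
open t10.6 tcp [ 0.4571 -0.3845  0.088 ] yaw 0.610 F [-0.2 -0.2 -0.7] T [-0.02 -0.   -0.02] w 0.0495 g 0.0
 t13.0 tcp [ 0.3598 -0.2503  0.2996] yaw 0.610 F [ 1.2 -0.   0.1] T [-0.07 -0.04 -0.01] w 0.0500 g 0.0
```

View pics/knob.png

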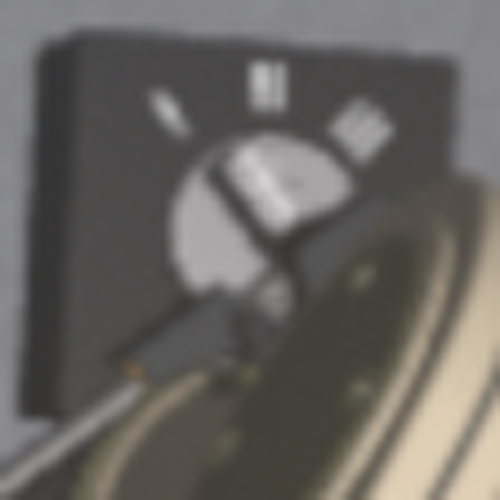

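The bar now lies parallel to the one-line mark (mark at about (170,112) in the crop, bar direction the same), so the selector is near 0. Next is the first cover.

```bash
cat > job.py <<'E'
from rob import *; from vis import *; import json
np.set_printoptions(precision=4,suppress=True)
F={k:v[1] for k,v in json.load(open("fit.json")).items()}
def look(k,xy=None,rad=.04):
    im=grab(2); p=F[k]; r=fit("cover",(xy if xy is not None else p[:2]),im,rad=rad); print("look",k,r,"was",np.round(p,4)); return r
def center_and_grip(c,force=50):
    x,y,w=c[:3]
    Y=pick((x,y,.06),w+np.pi/2); effector.gripper_to(.087,15); over(x,y,Y,.2)
    line(x,y,.10,.2); line(x,y,.039,.08); effector.gripper_to(0,15); o=rep("squeeze x")   # tips 14 mm above bench
    assert abs(o["width"]-.06)<.004
    effector.gripper_to(.087); p=o["tcp_pos"]; x,y=p[:2]; line(x,y,.075,.1)
    Y2=Y+np.pi/2 if planner.solve_ik(np.array([x,y,.05]),q(Y+np.pi/2)) is not None else Y-np.pi/2
    if abs(planner.solve_ik(np.array([x,y,.05]),q(Y2))[6])>2.4: Y2=Y-np.pi/2 if Y2>Y else Y+np.pi/2
    arm.move_pose([x,y,.075],q(Y2)); effector.gripper_to(.045,force); line(x,y,.038,.06)
    effector.gripper_to(0,force); o=rep("grip"); assert abs(o["width"]-.014)<.004
    return Y2
E
python3 - <<'E'
from job import *
c=look("c2"); 
assert np.hypot(*(c[:2]-F["c2"][:2]))<.05 and c[3]<-.6
Y=center_and_grip(c)
E
```

```text
look c2 [ 0.3974 -0.191   1.651  -0.7956] was [ 0.3974 -0.191   1.6511]
squeeze x t17.2 tcp [ 0.3974 -0.191   0.0391] yaw 0.080 F [-1.   0.6  2.5] T [0.35 0.17 0.05] w 0.0597 g 15.0
grip t22.3 tcp [ 0.3973 -0.191   0.0381] yaw 1.651 F [-0.3  0.5  2.1] T [-0.04  0.12 -0.01] w 0.0141 g 50.0
```

```bash
cat >> job.py <<'E'
def lift(z=.2):
    p=obs()["tcp_pos"]; line(p[0],p[1],z,.15); o=rep("lifted"); return abs(o["width"]-.014)<.003
def carry(h):
    x,y,w=F[h]; Y=pick((x,y,.1),w); over(x,y,Y,.2); o=rep("over housing"); assert abs(o["width"]-.014)<.003
    line(x,y,.105,.15,Y); return Y
def lower(h,dx=0,dy=0):
    x,y,w=F[h]; x+=dx;y+=dy
    line(x,y,.092,.08); f0=np.array(obs()["wrist_force"])
    for z in np.arange(.089,.0718,-.0015):
        line(x,y,z,.03); o=obs(); f=np.array(o["wrist_force"])-f0
        print("z %.4f"%o["tcp_pos"][2],f.round(1),"w %.4f"%o["width"])
        if z>.079 and f[2]>8: print("JAM"); return False
        if f[2]>45: print("stop"); break
    return True
E
python3 - <<'E'
from job import *
assert lift(); carry("h2"); print(lower("h2")); rep()
E
```

```text
lifted t23.5 tcp [ 0.3968 -0.1908  0.1991] yaw 1.651 F [-0.4 -0.2 -2.6] T [-0.01 -0.09 -0.03] w 0.0139 g 50.0
over housing t24.7 tcp [ 0.5864 -0.2058  0.1996] yaw 3.381 F [ 0.4 -0.4 -3. ] T [ 0.12 -0.11  0.03] w 0.0138 g 50.0
z 0.0889 [ 0.4 -0.5 -0.8] w 0.0140
z 0.0875 [ 1.  -0.6 -0.8] w 0.0139
z 0.0859 [ 0.6 -1.3  0.2] w 0.0137
z 0.0844 [1.1 0.1 0.9] w 0.0136
z 0.0829 [-0.3 -0.8 -0.1] w 0.0135
z 0.0814 [ 0.1 -1.  -0.9] w 0.0137
z 0.0799 [ 0.6 -0.6  0. ] w 0.0136
z 0.0784 [ 1.2 -0.  -1.3] w 0.0134
z 0.0771 [ 0.6 -0.7 -0.3] w 0.0133
z 0.0759 [-2.5 -0.5  5.1] w 0.0136
z 0.0744 [-3.   0.4  7.2] w 0.0141
z 0.0728 [-0.3  0.5  7.4] w 0.0139
True
 t28.8 tcp [ 0.587  -0.2058  0.0728] yaw 3.383 F [-0.7  1.   5. ] T [0.18 0.35 0.01] w 0.0139 g 50.0
```

```bash
cat >> job.py <<'E'
def press(h):
    x,y=obs()["tcp_pos"][:2]; f0=-2.7
    for z in np.arange(.0715,.066,-.0005):
        line(x,y,z,.03); o=obs(); f=o["wrist_force"][2]-f0
        if f>25: break
    o=rep("pressed"); effector.gripper_to(.035); line(x,y,.12,.12)
    effector.gripper_to(0,20); line(x,y,.102,.1); f0=obs()["wrist_force"][2]
    for z in np.arange(.0985,.088,-.0005):
        line(x,y,z,.03); o=obs()
        if o["wrist_force"][2]-f0>25: break
    rep("top press (tip z %.4f, want .070)"%(o["tcp_pos"][2]-.025)); line(x,y,.2,.15); effector.gripper_to(.06)
E
python3 - <<'E'
from job import *
press("h2"); rep()
E
```

```text
pressed t29.8 tcp [ 0.587  -0.2058  0.0721] yaw 3.382 F [-12.2   1.4  24.6] T [0.59 2.52 0.02] w 0.0134 g 50.0
top press (tip z 0.0704, want .070) t35.6 tcp [ 0.5872 -0.2058  0.0954] yaw 3.382 F [-12.7   2.5  27.5] T [ 0.62  2.9  -0.01] w 0.0002 g 14.0
 t37.6 tcp [ 0.587  -0.2058  0.2   ] yaw 3.383 F [-0.1  0.3 -0.7] T [ 0.1  -0.15 -0.01] w 0.0595 g 0.0
```

Cover 1 is seated, with the rib top at 70.4 mm against the expected 70. Next is the middle cover, to h0.

Run:
```python
from job import *
over(.45,-.3,yaw_now(),.25)
c=look("c1"); c0=look("c0"); im=grab(1)
s=fit("cover",F["h2"][:2],im,z=.034,yaw=F["h2"][2],rad=.008); print("seated fit",s,F["h2"])
assert np.hypot(*(c[:2]-F["c1"][:2]))<.06 and c[3]<-.6
Y=center_and_grip(c)
if lift(): carry("h0"); print(lower("h0")); rep()
```

```text
look c1 [ 0.4277 -0.0133  1.8817 -0.7627] was [ 0.4278 -0.0132  1.882 ]
look c0 [ 0.4093  0.2222  1.9644 -0.6125] was [0.3931 0.2112 1.8354]
seated fit [ 0.5825 -0.1877  0.2432 -0.8104] [0.586865029962373, -0.2058379896658587, 0.24093917744805976]
squeeze x t43.3 tcp [ 0.4278 -0.0133  0.0391] yaw 3.452 F [-0.9 -0.1  3.3] T [0.22 0.12 0.01] w 0.0599 g 15.0
grip t48.2 tcp [ 0.4275 -0.0134  0.038 ] yaw 1.882 F [-3.9 -0.8  3.5] T [-0.23  0.54  0.04] w 0.0136 g 50.0
lifted t49.5 tcp [ 0.427  -0.0134  0.1992] yaw 1.882 F [-0.5 -0.  -4.1] T [ 0.02 -0.05  0.04] w 0.0139 g 50.0
over housing t50.5 tcp [0.5836 0.2145 0.1997] yaw 3.285 F [-0.2 -0.7 -3.3] T [ 0.11 -0.14 -0.02] w 0.0137 g 50.0
z 0.0889 [-0.2  0.4  0.4] w 0.0139
z 0.0875 [1.5 0.8 0.3] w 0.0135
z 0.0859 [0.5 1.  0.6] w 0.0141
z 0.0844 [ 0.1  1.3 -1.2] w 0.0140
z 0.0829 [ 0.6  0.9 -0.2] w 0.0141
z 0.0814 [ 0.1  0.7 -1.3] w 0.0133
z 0.0799 [0.3 0.3 0.5] w 0.0135
z 0.0784 [ 0.7  0.4 -0.5] w 0.0135
z 0.0770 [0.8 0.2 0.9] w 0.0139
z 0.0759 [-1.1  0.4  7. ] w 0.0139
z 0.0743 [-1.5 -0.4  7.4] w 0.0136
z 0.0727 [-1.1 -0.4  6.8] w 0.0139
True
 t54.6 tcp [0.5837 0.2158 0.0727] yaw 3.288 F [-1.7 -1.1  3.7] T [-0.12  0.25  0.05] w 0.0139 g 50.0
```

Run:
```python
from job import *
press("h0"); over(.45,-.3,yaw_now(),.25); rep()
c=look("c0",(.40,.217),.05); 
for v in("top","scene"): print(v,fit("cover",c[:2],grab(2),yaw=c[2],views=(v,),rad=.006))
im=grab(2); draw(im,"top",[("cover",c),("housing",F["h0"]),("housing",F["h1"])],"pics/c0.png",(140,170,420,310),2.8)
```

```text
pressed t55.6 tcp [0.5837 0.2159 0.072 ] yaw 3.287 F [-9.9 -6.5 24.4] T [-1.37  2.05  0.  ] w 0.0134 g 50.0
top press (tip z 0.0704, want .070) t61.1 tcp [0.5838 0.2159 0.0954] yaw 3.287 F [-8.8 -5.8 24.6] T [-1.34  1.94  0.04] w 0.0004 g 12.0
 t65.5 tcp [ 0.4507 -0.2989  0.2501] yaw 3.289 F [ 0.3  0.4 -0.7] T [ 0.16 -0.13 -0.01] w 0.0606 g 0.0
look c0 [ 0.4094  0.2222  1.9641 -0.613 ] was [0.3931 0.2112 1.8354]
top [ 0.4208  0.2197  1.8694 -0.1504]
scene [ 0.4099  0.2235  1.8717 -0.5785]
```

View pics/c0.png

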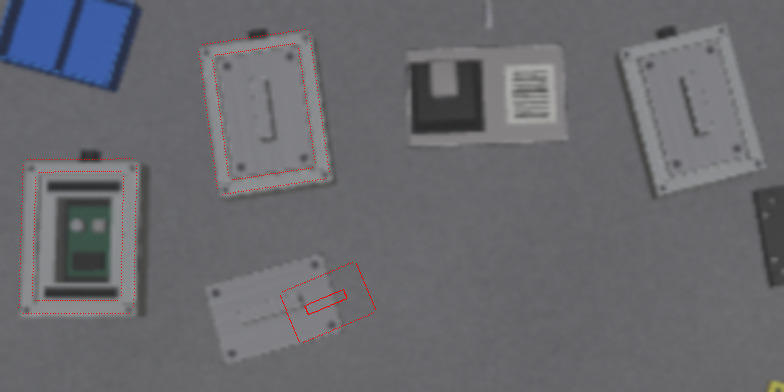

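The overlay used the score as a height, which is a drawing slip of mine. The cover's corners in the picture still centre at about (238,280). I'll check the fit in both views.

Run:
```python
from job import *
im=grab(3); G=grads(im,.8)
for v in("top","scene"): print(v,score(F["c0"],"cover",G,(v,)))
r=fit("cover",F["c0"][:2],im,rad=.008); print("joint",r)
for v in("top","scene"): print(v,fit("cover",F["c0"][:2],im,yaw=F["c0"][2],views=(v,),rad=.03))
draw(im,"top",[("cover",r[:3])],"pics/a.png",(200,245,280,315),5); draw(im,"scene",[("cover",r[:3])],"pics/b.png",(350,240,450,310),4)
a=cv2.imread("pics/a.png");b=cv2.imread("pics/b.png"); o=np.zeros((350,800,3),np.uint8); o[:350,:400]=a; o[:280,400:]=b; cv2.imwrite("pics/c0b.png",o)
```

```text
top -0.2737068112650135
scene -0.4586799997946841
joint [ 0.393   0.2113  1.8334 -0.7325]
top [ 0.3924  0.2119  1.8378 -0.2816]
scene [ 0.4098  0.2238  1.8737 -0.5783]
```

View pics/c0b.png

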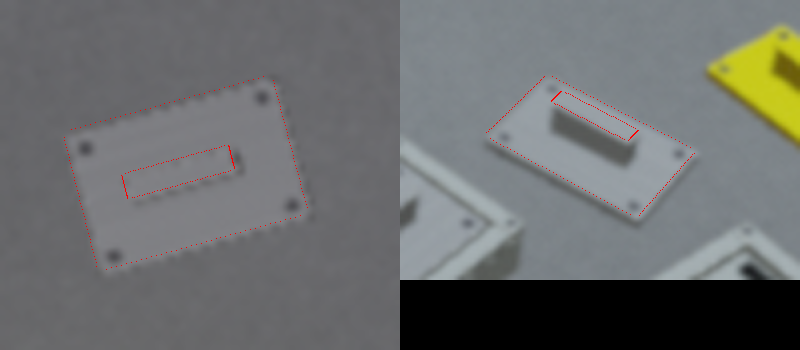

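The cover has not moved: the outline matches in both views at (.393,.211). Carry it to h1.

Run:
```python
from job import *
c=[.393,.2113,1.8345]; Y=center_and_grip(c)
if lift():
    carry("h1")
    if lower("h1"): press("h1")
rep()
```

```text
squeeze x t71.4 tcp [0.3931 0.2113 0.0391] yaw 3.405 F [ 0.8 -1.4  1.9] T [ 0.   -0.08  0.01] w 0.0598 g 15.0
grip t76.3 tcp [0.3928 0.2112 0.038 ] yaw -1.307 F [-2.7 -2.3  3.9] T [-0.17  0.62  0.05] w 0.0134 g 50.0Traceback (most recent call last):
  File "<stdin>", line 3, in <module>
  File "job.py", line 18, in lift
    p=obs()["tcp_pos"]; line(p[0],p[1],z,.15); o=rep("lifted"); return abs(o["width"]-.014)<.003
                        ~~~~^^^^^^^^^^^^^^^^^
  File "rob.py", line 21, in line
    def line(x,y,z,v=.1,yaw=None): arm.servo_line([x,y,z],max_speed=v,rotation=None if yaw is None else q(yaw))
                                   ~~~~~~~~~~~~~~^^^^^^^^^^^^^^^^^^^^^^^^^^^^^^^^^^^^^^^^^^^^^^^^^^^^^^^^^^^^^^
workcell.PlanningError: the arm cannot follow that straight line within its joint ranges
```

Run:
```python
from job import *
print(obs()["joint_positions"].round(3))
for z in(.05,.08,.1,.12,.15,.2):
    for y in (-1.307,1.834): s=planner.solve_ik(np.array([.393,.2112,z]),q(y)); print(z,y,None if s is None else s.round(2))
x,y,w=F["h1"]
for z in(.07,.12,.2):
  for k in(0,np.pi): s=planner.solve_ik(np.array([x,y,z]),q(w+k)); print("h1",z,k,None if s is None else s.round(2))
```

```text
[ 0.576  0.61  -1.356  2.079  0.705  1.041  2.265]
0.05 -1.307 [ 0.6   0.59 -1.38  2.07  0.68  1.06  2.28]
0.05 1.834 [-1.47  0.25  0.96  2.16 -0.27  0.86 -0.08]
0.08 -1.307 [ 0.65  0.55 -1.44  2.05  0.62  1.1   2.33]
0.08 1.834 [-1.48  0.16  0.96  2.14 -0.16  0.92 -0.17]
0.1 -1.307 [ 0.53  0.3  -1.22  2.04  0.33  1.03  2.56]
0.1 1.834 [-1.49  0.1   0.95  2.12 -0.1   0.96 -0.22]
0.12 -1.307 [ 0.64  0.31 -1.35  2.02  0.35  1.08  2.54]
0.12 1.834 [-1.72  0.06  1.18  2.11 -0.07  1.01 -0.24]
0.15 -1.307 None
0.15 1.834 [-1.12  0.    0.53  2.06 -0.    1.08 -0.33]
0.2 -1.307 None
0.2 1.834 [-0.12 -0.   -0.47  1.95 -0.    1.19 -0.33]
h1 0.07 0 [-1.6   0.78  1.16  1.74 -0.78  1.16 -1.78]
h1 0.07 3.141592653589793 [-0.15  0.59 -0.82  1.66  0.48  1.1   0.46]
h1 0.12 0 [-1.61  0.68  1.16  1.7  -0.67  1.21 -1.85]
h1 0.12 3.141592653589793 [-0.12  0.54 -0.86  1.62  0.44  1.18  0.49]
h1 0.2 0 [-1.62  0.56  1.16  1.62 -0.53  1.32 -1.95]
h1 0.2 3.141592653589793 [-0.08  0.48 -0.92  1.54  0.39  1.32  0.52]
```

Run:
```python
from job import *
x,y=.393,.2112
effector.gripper_to(.06); line(x,y,.075,.1)
for z in (.12,.11,.10,.09):
    try: line(x,y,z,.1); break
    except Exception as e: print(z,e)
rep(); print(obs()["joint_positions"].round(2))
arm.move_joints([-0.3,0.1,-.2,1.8,0,1.2,-.3]); rep()
Y=1.834; arm.move_pose([x,y,.2],q(Y)); print(obs()["joint_positions"].round(2)); rep()
```

```text
t78.4 tcp [0.3928 0.2107 0.1194] yaw -1.307 F [-0.5 -0.6 -0.4] T [ 0.09 -0.    0.01] w 0.0603 g 0.0
[ 0.7   0.4  -1.45  2.02  0.45  1.12  2.46]
 t80.8 tcp [0.4758 0.2087 0.2196] yaw 1.770 F [ 0.1  0.2 -0.9] T [-0.08 -0.12  0.01] w 0.0599 g 0.0
[-0.34 -0.02 -0.25  1.96 -0.    1.19 -0.33]
 t81.2 tcp [0.3925 0.2112 0.2   ] yaw 1.835 F [-0.  -0.9 -0.1] T [-0.02 -0.13 -0.05] w 0.0596 g 0.0
```

Run:
```python
from job import *
x,y=.3929,.2112
line(x,y,.08,.15); effector.gripper_to(.045,50); line(x,y,.038,.06); effector.gripper_to(0,50); rep("grip"); print(obs()["joint_positions"].round(2))
if lift():
    carry("h1"); print(obs()["joint_positions"].round(2))
    if lower("h1"): press("h1")
rep()
```

```text
grip t84.2 tcp [0.3929 0.2112 0.0381] yaw 1.834 F [-0.4 -0.2  1.1] T [-0.1  -0.09 -0.02] w 0.0139 g 50.0
[-0.36  0.2  -0.25  2.12  0.07  0.83 -0.39]
lifted t85.5 tcp [0.3925 0.2109 0.1991] yaw 1.834 F [-0.3 -0.2 -2.6] T [-0.04 -0.15  0.03] w 0.0137 g 50.0
over housing t86.4 tcp [0.4623 0.3929 0.1994] yaw 3.138 F [ 0.3  0.5 -1.8] T [ 0.06 -0.14  0.01] w 0.0138 g 50.0
[-0.49  0.43 -0.36  1.65  0.17  1.08  0.67]
z 0.0890 [ 0.   0.5 -0.4] w 0.0132
z 0.0875 [ 1.1 -0.6 -1. ] w 0.0137
z 0.0859 [ 0.1  0.4 -0.7] w 0.0135
z 0.0844 [0.7 0.1 0. ] w 0.0137
z 0.0829 [ 0.2 -0.1 -1. ] w 0.0135
z 0.0815 [ 0.4  0.2 -1.4] w 0.0137
z 0.0798 [-0.5 -0.3 -1.2] w 0.0137
z 0.0783 [-0.2 -0.4 -2. ] w 0.0133
z 0.0770 [-0.7  0.1  0.2] w 0.0132
z 0.0759 [-2.4 -1.6  6. ] w 0.0136
z 0.0744 [-2.3 -2.3  7.3] w 0.0137
z 0.0729 [-3.7 -2.4  6.8] w 0.0137
pressed t91.8 tcp [0.4623 0.394  0.0721] yaw 3.141 F [-10.5  -9.7  26.5] T [-1.99  2.26 -0.02] w 0.0137 g 50.0
top press (tip z 0.0704, want .070) t97.5 tcp [0.4623 0.3941 0.0954] yaw 3.140 F [-8.9 -9.3 27.4] T [-1.95  1.96 -0.03] w 0.0006 g 13.4
 t99.5 tcp [0.4622 0.394  0.2   ] yaw 3.141 F [ 0.1 -0.   0.5] T [ 0.1  -0.11  0.  ] w 0.0596 g 0.0
```

Run:
```python
from job import *
over(.43,-.28,pick((.43,-.28,.25),0),.25); rep()
im=grab(3)
a=cv2.resize(im["scene"][185:365,215:485,::-1],None,fx=2.2,fy=2.2,interpolation=cv2.INTER_CUBIC)
cv2.imwrite("pics/seated.png",a.clip(0,255).astype(np.uint8))
M["scanner"][0][:,2]+=.008
for v in (("top",),("scene",),("top","scene")): print(v,fit("scanner",(.604,.0385),im,yaw=.045,views=v,rad=.005))
for z in(.095,.2):
  for k in(0,np.pi,-np.pi): s=planner.solve_ik(np.array([.604,.04,z]),q(.045+k)); print(z,k,None if s is None else s.round(2))
```

```text
t102.3 tcp [ 0.4306 -0.2792  0.2499] yaw 3.143 F [ 0.   0.7 -0.3] T [ 0.12 -0.14  0.01] w 0.0601 g 0.0
('top',) [ 0.6039  0.0383  0.0205 -0.7135]
('scene',) [ 0.6064  0.0452  0.0714 -0.6561]
('top', 'scene') [ 0.604   0.0419  0.0692 -1.3354]
0.095 0 [-0.31  0.42  0.2   1.7  -0.1   1.04 -1.6 ]
0.095 3.141592653589793 [-0.1   0.42 -0.05  1.68  0.02  1.04  1.46]
0.095 -3.141592653589793 [-0.1   0.42 -0.05  1.68  0.02  1.04  1.46]
0.2 0 [-0.26  0.32  0.15  1.59 -0.05  1.24 -1.63]
0.2 3.141592653589793 [-0.11  0.32 -0.04  1.58  0.01  1.24  1.46]
0.2 -3.141592653589793 [-0.11  0.32 -0.04  1.58  0.01  1.24  1.46]
```

View pics/seated.png

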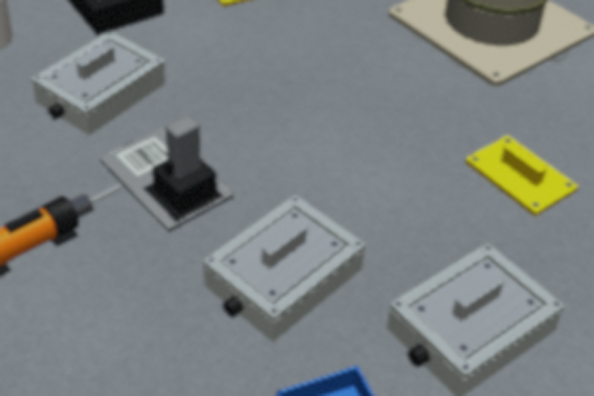

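All three covers sit flush and level, and the scanner stands on its square. Now the scan.

Run:
```python
from job import *
x,y,w=.604,.039,.04
Y=pick((x,y,.1),w); effector.gripper_to(.08,40); over(x,y,Y,.25); line(x,y,.16,.2); line(x,y,.095,.06)
effector.gripper_to(0,40); o=rep("grip scanner"); assert .02<o["width"]<.04
line(x,y,.13,.05); rep("lifted"); line(x,y,.185,.08); o=rep(); assert o["width"]>.02
line(.607,-.0475,.185,.06); rep("over label"); arm.wait(2.4); o=rep("scanned")
line(x,.0375,.185,.06); line(x,.0375,.11,.06); f0=obs()["wrist_force"][2]
for z in np.arange(.104,.0925,-.001):
    line(x,.0375,z,.02); o=obs()
    if o["wrist_force"][2]-f0>2.5: break
rep("set down")
```

```text
grip scanner t107.5 tcp [0.604  0.0391 0.0949] yaw 3.182 F [ 0.5 -0.3 -0.2] T [ 0.13 -0.23  0.05] w 0.0259 g 39.9
lifted t108.3 tcp [0.6038 0.039  0.1297] yaw 3.182 F [-0.3 -0.6 -3.3] T [ 0.11 -0.19 -0.05] w 0.0257 g 39.9
 t109.1 tcp [0.6037 0.039  0.1845] yaw 3.182 F [ 0.2 -0.  -2.8] T [ 0.03 -0.07  0.  ] w 0.0257 g 39.9
over label t110.7 tcp [ 0.6071 -0.047   0.185 ] yaw 3.182 F [-0.1  0.6 -2.8] T [ 0.08 -0.11 -0.04] w 0.0255 g 39.9
scanned t113.1 tcp [ 0.607  -0.0475  0.185 ] yaw 3.182 F [ 0.2 -0.7 -2.1] T [ 0.14 -0.11 -0.01] w 0.0258 g 39.9
set down t119.0 tcp [0.6041 0.0375 0.0949] yaw 3.182 F [-3.3 -0.5  6.1] T [-0.15  0.81 -0.04] w 0.0257 g 39.9
```

Run:
```python
from job import *
effector.gripper_to(.07); rep("released"); line(.604,.0375,.2,.12)
x,y=.4571,-.3845
Y=pick((x,y,.09),.61,(-.7,-1.4)); print(Y); effector.gripper_to(.05,20); over(x,y,Y,.28); rep()
im=grab(2); M["scanner"][0][:,2]+=.008
for v in (("top",),("scene",)): print(v,fit("scanner",(.604,.0385),im,yaw=.045,views=v,rad=.008))
a=cv2.resize(im["scene"][185:365,215:485,::-1],None,fx=2.2,fy=2.2,interpolation=cv2.INTER_CUBIC)
cv2.imwrite("pics/docked.png",a.clip(0,255).astype(np.uint8))
```

```text
released t120.0 tcp [0.604  0.0375 0.094 ] yaw 3.182 F [-0.6  0.6 -0.3] T [ 0.11 -0.1   0.03] w 0.0700 g 0.0
-2.5315926535897932
 t124.2 tcp [ 0.4577 -0.3834  0.2798] yaw 3.753 F [-0.1  0.5 -0.8] T [ 0.15 -0.14 -0.05] w 0.0501 g 0.0
('top',) [ 0.6038  0.0367  0.0285 -0.7176]
('scene',) [ 0.6055  0.0434  0.0175 -0.6663]
```

View pics/docked.png

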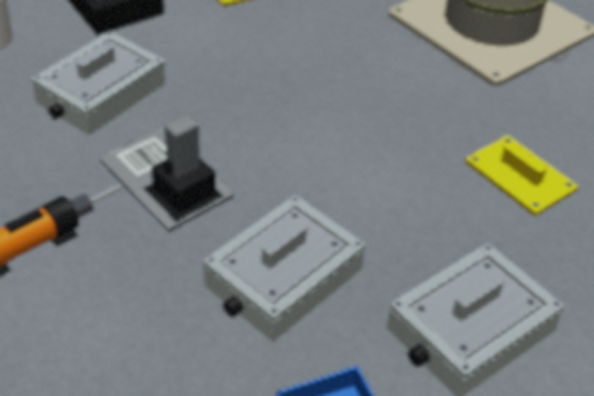

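The scanner stands upright on the square and the covers are unchanged. Turn the knob to the three-line mark.

Run:
```python
from job import *
x,y=.4571,-.3845; Y=yaw_now()
line(x,y,.15,.2); line(x,y,.088,.06); effector.gripper_to(0,20); rep("grip")
turn(x,y,.088,Y,Y-1.4); rep("turned"); effector.gripper_to(.05); rep("open"); line(x,y,.2,.12)
over(.35,.05,pick((.35,.05,.3),0),.3); rep()
im=grab(3)
a=cv2.resize(im["top"][228:284,425:481,::-1],(500,500),interpolation=cv2.INTER_CUBIC)
cv2.imwrite("pics/knob2.png",np.clip(a*1.3,0,255).astype(np.uint8))
```

```text
grip t127.0 tcp [ 0.457  -0.3844  0.088 ] yaw 3.752 F [-1.6  0.2  2.1] T [0.38 0.18 0.02] w 0.0140 g 20.0
turned t130.1 tcp [ 0.4571 -0.3843  0.088 ] yaw 2.360 F [-3.9  3.7  4.8] T [ 0.84  0.73 -0.08] w 0.0142 g 20.0
open t130.9 tcp [ 0.4571 -0.3845  0.088 ] yaw 2.353 F [-1.  -0.6 -0.4] T [ 0.02 -0.1  -0.04] w 0.0503 g 0.0
 t134.3 tcp [0.3504 0.0493 0.3   ] yaw 3.140 F [ 0.3 -0.1 -0.6] T [ 0.14 -0.13  0.04] w 0.0495 g 0.0
```

View pics/knob2.png

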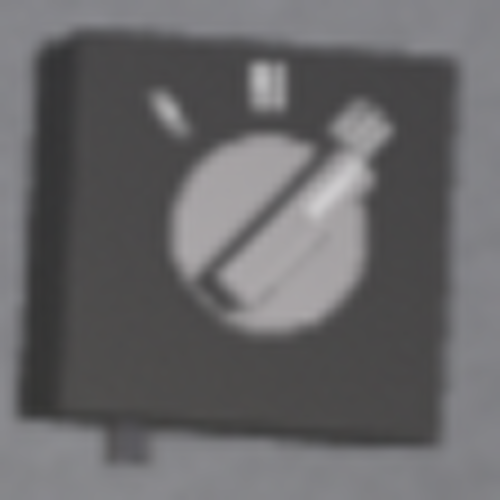

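The pointer is aimed at the three-line mark at (360,130). The covers and scanner are in place and the arm is clear, so I'm handing in.

```bash
python3 -c "
from workcell import arm
print(arm.close_job())"
```

```text
the job is handed in; nothing more can be done
None
```

I handed the job in at about 134 s: all three covers are pressed flush in their housings, the label scan was held for 2.4 s, the scanner is back on the dark square, and the selector points at the three-line mark; the hand-in returned no verdict.

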